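# Stack the grind sifter for a shake

### The arm

A 6-joint arm with a two-finger parallel gripper is mounted at the origin on a cart in front of the work surface, level with it; the furniture and walls round the work are solid. World frame = base frame: x ahead of the robot, y to its left, z up, the work surface at z = 0. Lengths are in m, angles in degrees, forces in N, time in s.
With the tool pointing down it reaches from about 0.35 to 0.875 m from the base axis. Payload 4.2 kg.
Tool frame: the origin (TCP) lies between the finger pads; the fingertips stand 8 mm ahead of it and the grasp point (between the pads) lies 11 mm behind it; z points along the fingers, y is the line along which they close (so a half turn about z gives the same grasp; the last joint's range is limited). The gripper opens to 87 mm and grips with 3 to 60 N. Pads are 19 mm wide; open, the fingers measure 117 mm over their backs; the gripper's body (75 mm by 190 mm) begins 51 mm behind the grasp point.
Start: joints at [-58.35, 22.042, 0.453, 0, -68.411, -14.817], TCP at [0.181, -0.598, 0.231] pointing down, gripper open.
Joint ranges: [-179.83, 179.83], [-69.29, 118.12], [-61.27, 80.66], [-181.25, 117.63], [-171.15, -9.14], [-177.46, 177.46]. Speed limits (degrees/s): [159.86, 159.86, 180, 180, 180, 180].

### API

Orientations are given as a 3x3 rotation matrix whose columns are the frame's x, y, z axes.
In Python, from station import sense, capture, camera_model, finish_job, find_in gives the robot as it stands. The module is installed in compiled form; this text tells all that it offers.
- The arm moves only by the tool arm_command, never from a script. Its argument "motion" is a list of rows, each a list of 7 numbers: the finger opening in mm, from 0 to 87, then the shift along the tool's x, y, z in mm, then the turn, a rotation vector about the tool's x, y, z in rad. In form: [[jaw, dx, dy, dz, rx, ry, rz], ...]. A call has 1 to 8 rows; each row shifts and turns the commanded pose from where the row before left it, along the tool's axes as they then stand; what a row does not reach is not made up. A row lasts 1/10 s, in which the tool goes at most 50 mm and 8.59 degrees, less where a joint would pass 70% of its speed; a pose out of reach is approached as far as the arm can. A call with a gripper value outside its range is refused whole. The fingers move at their own pace and stop on an object; the grip force is fixed at half the most. Time passes only in rows, so rows that do not move let the fingers close. It gives the time, the measured TCP pose, the force, the opening and the grip force at its end, in the units of the state.
- sense(): the state, without advancing time (a new reading comes with each control period).
- capture(name): name is "scene" or "side" or "wrist"; returns the picture (400x640x3 uint8, red, green, blue); there is no depth.
- camera_model(name): a dict with "fx", "fy", "cx", "cy" (pixels), "R" (3x3) and "t" (3): a world point X has camera coordinates R X + t. Camera axes: x right, y down, z forward; pixel columns grow to the right and rows downward; lengths in m; the calibration is good to about 2 mm. A picture is of the moment at which its call begins: read the wrist's pose just before it. camera_model takes no time and is no camera call; for the wrist camera it gives the pose at the moment of the call.
- finish_job(): hands the job in; it is judged then, once.
Trained networks look in the newest picture that a camera, given by its name, has taken for a name from the list of things; names that differ only in an ending like _2 or _b are one class to them, and where a whole thing is asked for, a point or a joint stands for the part that bears it (a point fixed in the world has none). Each returns a list of dicts, best first, with "p" (0 to 1); they miss things now and then, are a little off and sometimes report something else, mostly with a low value. They report only what shows in the picture. A call takes as long as a camera call. They do not tell look-alikes from the thing itself.
- find_in(target, camera): "location" ([row, column] in pixels, amid what is visible of it).
The state is a dict: "time_s": time; "joints": joint angles; "joint_velocities": joint speeds; "effort": joint torques, N m; "tcp_pos": TCP position; "ee_rot": TCP orientation; "wrist_force": force on the tool from outside, world axes, zero at the start; "moment": the same for the moment, N m; "gripper_width": opening from 0.0 (shut) to 1.0 (fully open); "gripper_force": force on a finger pad.
Only numpy, scipy, OpenCV 4.12 (cv2) and the standard library are available. Lean on these libraries where they do the work, as an engineer would, in place of code of your own. Each camera call takes 0.05 s, during which the arm holds its last target. There are 200 camera calls.

### The job

Put the hand-shaken grind sifter together on the counter, ready for a batch of coffee, with the keys of all its tiers at the same end. Set the fine sieve deck (the deeper one, with many small round holes) on the catch pan, turned so that the notch in its skirt drops over the lug on the pan and it sits fully down; then put the wooden lid on that deck, its notch over the deck's own lug, fully down as well. Leave the shallower slotted deck where it is, and do not knock over the dosing cup, the needle tool or the milk pitcher.

Things in the scene. Friction and masses are not known exactly. Their poses are not given: they have to be found in the camera images.
- pan_rim (a point): Catch pan: plain aluminium open tray, racetrack outline (straight sides, half-round ends), 92 mm long (its x) x 54 mm wide (its y) x 40 mm high, 3 mm walls, 0.4 kg, loose on the counter. Point: centre of its mouth at rim height, 40 mm above its underside; x points to the end with the lug, z up.
- pan_lug (a point): The pan's key: a lug 18 mm wide outside its +x end wall, standing out 9 mm, top 1.5 mm below the rim. Point: 51 mm along x from the pan's centre, at rim height.
- fine_center (a point): Fine sieve deck: aluminium tray, many small round holes in its floor, 0.2 kg, 53 mm high. Wall 92 x 54 mm outside (x, y) from 12 mm up to the top; grip there across the 54 mm. Below it a 104 x 66 mm skirt that goes over the pan's wall with 2 mm play (flared by 3 mm at its mouth). Point: centre, 26.5 mm above the underside and, when seated, 17.5 mm above pan_rim; x points to its notch and lug end, z up.
- fine_notch (a point): Notch in the fine deck's skirt: 24 mm wide, 9 mm deep, open below, at the deck's +x end, right under the deck's own lug. Point: 51 mm along x from the deck's centre, 9 mm above its underside; coincides with pan_lug when seated (the floor then rests on the pan's rim). Turned wrong, the skirt stands about 7 mm proud on the lug.
- fine_lug (a point): The fine deck's key for the lid: a lug like the pan's (18 mm wide, 9 mm out, top 1.5 mm below the rim) outside its +x end. Point: 51 mm along x from the deck's centre, at its rim, 53 mm above its underside.
- lid_handle (a point): Wooden lid 107 x 69 mm, racetrack outline, 0.14 kg, skirt down. Skirt 9 mm deep (2 mm play over the deck's wall, flared), board top at 17 mm, on it a ridge handle 62 (x) x 16 (y) x 29 mm, top at 46 mm; grip it across the 16 mm. Point: centre of the handle, 32 mm above the underside and, when seated, 49.5 mm above fine_center; x points to its notch end, z up.
- lid_notch (a point): Notch of the lid: 24 mm wide, cut through board edge and skirt at its +x end, 6 mm deep in plan, seen from above. Point: 51 mm along x from the lid's centre, 9 mm above its underside; coincides with fine_lug when seated.
- slotted_center (a point): Slotted (coarse) sieve deck, to be left alone: like the fine deck but 42 mm high, with nine wide slots in its floor. Point: its centre, 21 mm above its underside; x points to its lug end.
- dosing_cup: Steel dosing cup, bystander, 60 mm across, 59 mm high, open top, origin at the centre of its underside.
- needle_tool: Brown upright needle tool in its stand, bystander, 37 mm across, 107 mm high, origin at the centre of its underside.
- pitcher_m: Steel milk pitcher, bystander, 73 x 101 x 94 mm high, origin at the centre of its underside.
Things that resemble listed ones, but are neither listed nor needed, are in the scene too. Leave any purple look-alike of the part that bears lid_handle alone.

How it is judged:
By the outcome, as a careful person would: the job done as asked, in the order asked, and still so for the second after the job is handed in, with the robot touching nothing.
It also fails if it takes over 51 s, if anything falls off the work surface, if the arm or the gripper's body presses on something with over 40 N, if the wrist force passes 120 N, or if a joint passes its speed limit or range.

## Working session

There is one attempt and no reset: what is moved stays moved. The work goes in short steps, Python scripts to look and compute and a tool call to move; the robot and the scene stay as the last step left them, time stands still between calls to the robot, and variables do not carry over. Pictures are saved under pics/ and viewed, at most 10 in all, crops included, and the job is handed in when it is done.

Besides the shell and the picture viewer there is one more tool, called after "Call:" by a JSON object that holds its "method" and its "body", one argument or row to a line. arm_command: Moves the arm, as the interface text tells. Its arguments: {"type":"object","properties":{"motion":{"type":"array"}},"required":["motion"]}

```bash
mkdir -p pics; cat > h.py <<'E'
import numpy as np, cv2
from station import *
def ray(m,rc):
    d=np.array([(rc[1]-m['cx'])/m['fx'],(rc[0]-m['cy'])/m['fy'],1.]); R=np.array(m['R']); t=np.array(m['t'])
    return -R.T@t, R.T@d
def at(m,rc,z):
    o,d=ray(m,rc); return o+d*(z-o[2])/d[2]
def proj(m,X):
    c=np.array(m['R'])@np.array(X)+np.array(m['t']); return [m['fy']*c[1]/c[2]+m['cy'],m['fx']*c[0]/c[2]+m['cx']]
def save(n,im): cv2.imwrite(n,im[:,:,::-1])
E
python3 - <<'E'
from h import *
Z=dict(pan_rim=.04,pan_lug=.04,fine_center=.0265,fine_notch=.009,fine_lug=.053,lid_handle=.032,lid_notch=.009,slotted_center=.021,dosing_cup=.03,needle_tool=.05,pitcher_m=.047)
for c in ['scene','side']:
    im=capture(c); save(f'pics/{c}0.png',im); m=camera_model(c)
    print(c, (-np.array(m['R']).T@m['t']).round(3))
    for k,z in Z.items():
        for r in find_in(k,c)[:3]: print(k,np.round(r['location']),round(r['p'],2),at(m,r['location'],z).round(3))
print(sense()['ee_rot'],sense()['time_s'])
E
```

```text
scene [ 0.084 -0.895  1.741]
pan_rim [157. 289.] 0.7 [0.437 0.403 0.04 ]
pan_lug [159. 288.] 0.67 [0.427 0.399 0.04 ]
fine_center [203. 295.] 0.75 [0.384 0.186 0.026]
fine_center [144. 312.] 0.47 [0.556 0.442 0.026]
fine_notch [202. 297.] 0.77 [0.396 0.201 0.009]
lid_handle [177. 319.] 0.7 [0.519 0.266 0.032]
lid_handle [157. 291.] 0.65 [0.445 0.406 0.032]
lid_handle [121. 276.] 0.53 [0.45  0.624 0.032]
lid_notch [120. 275.] 0.75 [0.455 0.652 0.009]
lid_notch [178. 321.] 0.61 [0.53  0.272 0.009]
slotted_center [249. 329.] 0.89 [ 0.433 -0.055  0.021]
dosing_cup [207. 335.] 0.51 [0.524 0.105 0.03 ]
needle_tool [143. 314.] 0.39 [0.558 0.429 0.05 ]
pitcher_m [302. 386.] 0.58 [ 0.537 -0.335  0.047]
side [0.159 1.336 0.818]
pan_rim [266. 302.] 0.94 [0.431 0.435 0.04 ]
pan_rim [192. 341.] 0.5 [ 0.41  -0.011  0.04 ]
pan_lug [268. 305.] 0.65 [0.419 0.441 0.04 ]
fine_center [226. 331.] 0.81 [0.4   0.195 0.026]
fine_notch [227. 331.] 0.56 [0.405 0.178 0.009]
fine_lug [229. 332.] 0.66 [0.386 0.25  0.053]
lid_handle [325. 270.] 0.81 [0.445 0.658 0.032]
lid_notch [324. 272.] 0.74 [0.449 0.635 0.009]
lid_notch [241. 289.] 0.65 [0.516 0.292 0.009]
slotted_center [192. 341.] 0.86 [ 0.417 -0.038  0.021]
dosing_cup [204. 307.] 0.83 [0.513 0.093 0.03 ]
dosing_cup [265. 305.] 0.15 [0.426 0.418 0.03 ]
needle_tool [266. 250.] 0.76 [0.566 0.482 0.05 ]
needle_tool [151. 331.] 0.46 [ 0.525 -0.334  0.05 ]
pitcher_m [151. 328.] 0.8 [ 0.538 -0.333  0.047]
[[-9.57149268e-01 -2.89595025e-01  2.74867006e-05]
 [-2.89595026e-01  9.57149267e-01 -3.60360536e-05]
 [-1.58730135e-05 -4.24518941e-05 -9.99999999e-01]] 1.2
```

View pics/scene0.png

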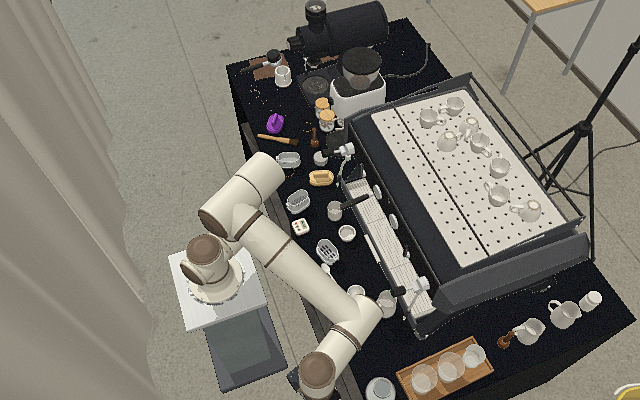

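View pics/side0.png

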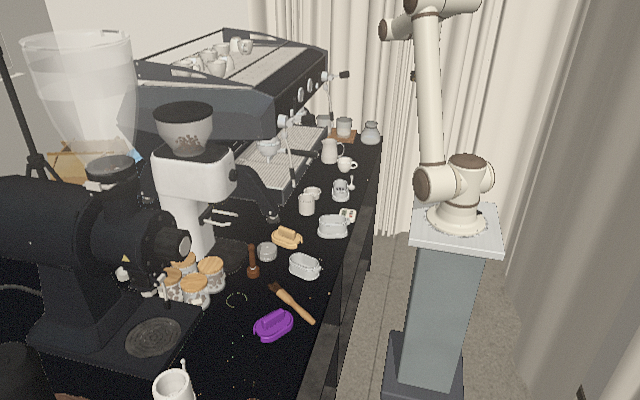

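The scene view shows the fine deck at about (203,295), pan (157,289), lid (177,319), slotted deck (249,329) and the purple look-alike (121,276). The side view agrees. Next I'll move the wrist camera over the parts.

```bash
cat >> h.py <<'E'
from scipy.spatial.transform import Rotation as Ro
def plan(target,yaw=None,step=48,ang=8.0,show=True):
    """rows from present pose to target pos (m); yaw=direction of tool x (deg), tool down"""
    s=sense(); p=np.array(s['tcp_pos']); R=np.array(s['ee_rot']); d=(np.array(target)-p)*1000
    rv=np.zeros(3)
    if yaw is not None:
        c,s_=np.cos(np.radians(yaw)),np.sin(np.radians(yaw))
        T=np.array([[c,s_,0],[s_,-c,0],[0,0,-1.]])
        rv=Ro.from_matrix(R.T@T).as_rotvec()
    n=int(max(1,np.ceil(np.linalg.norm(d)/step),np.ceil(np.degrees(np.linalg.norm(rv))/ang)))
    rows=[]
    for i in range(n):
        rows.append([*(R.T@d/n).round(1),*(rv/n).round(4)]); R=R@Ro.from_rotvec(rv/n).as_matrix()
    for r in rows: print([float(x) for x in r])
E
python3 - <<'E'
from h import *
m=camera_model('wrist'); o,d=ray(m,[m['cy'],m['cx']]); s=sense()
R=np.array(s['ee_rot']); print('cam in tool',R.T@(o-s['tcp_pos']),R.T@d, m['fx'])
s=sense(); p=np.array(s['tcp_pos'])
plan([.42,-.25,.32])
print(R.T@[0,500,0])
E
```

```text
cam in tool [ 0.07957345 -0.00039222 -0.15412039] [-2.91495213e-01  1.01994792e-04  9.56572282e-01] 338.56209395441607
[-36.6, 29.3, -9.9, 0.0, 0.0, 0.0]
[-36.6, 29.3, -9.9, 0.0, 0.0, 0.0]
[-36.6, 29.3, -9.9, 0.0, 0.0, 0.0]
[-36.6, 29.3, -9.9, 0.0, 0.0, 0.0]
[-36.6, 29.3, -9.9, 0.0, 0.0, 0.0]
[-36.6, 29.3, -9.9, 0.0, 0.0, 0.0]
[-36.6, 29.3, -9.9, 0.0, 0.0, 0.0]
[-36.6, 29.3, -9.9, 0.0, 0.0, 0.0]
[-36.6, 29.3, -9.9, 0.0, 0.0, 0.0]
[-1.44797513e+02  4.78574634e+02 -1.80180268e-02]
```

Call:
{"method": "arm_command", "body": {
  "motion": [
    [87,-36.6,29.3,-9.9,0,0,0],
    [87,-36.6,29.3,-9.9,0,0,0],
    [87,-36.6,29.3,-9.9,0,0,0],
    [87,-36.6,29.3,-9.9,0,0,0],
    [87,-36.6,29.3,-9.9,0,0,0],
    [87,-36.6,29.3,-9.9,0,0,0],
    [87,-36.6,29.3,-9.9,0,0,0],
    [87,-36.6,29.3,-9.9,0,0,0]
  ]
}}

```text
time_s: 2.0
tcp_pos: [0.3941, -0.2873, 0.3105]
ee_rot: [[-0.957, -0.29, 0.001], [-0.29, 0.957, -0.0], [-0.001, -0.001, -1.0]]
wrist_force: [0.7, -0.8, -0.9]
gripper_width: 1.0
gripper_force: 0.0
```

Call:
{"method": "arm_command", "body": {
  "motion": [
    [87,-14.5,47.5,-2,0,0,0],
    [87,-14.5,47.5,-2,0,0,0],
    [87,-14.5,47.5,-2,0,0,0],
    [87,-14.5,47.5,-2,0,0,0],
    [87,-14.5,47.5,-2,0,0,0],
    [87,-14.5,47.5,-2,0,0,0],
    [87,-14.5,47.5,-2,0,0,0],
    [87,-14.5,47.5,-2,0,0,0]
  ]
}}

```text
time_s: 2.8
tcp_pos: [0.3937, 0.1102, 0.3265]
ee_rot: [[-0.957, -0.29, 0.002], [-0.29, 0.957, 0.001], [-0.002, 0.0, -1.0]]
wrist_force: [1.4, -0.7, 0.2]
gripper_width: 0.998
gripper_force: 0.0
```

```bash
cat >> h.py <<'E'
Z=dict(pan_rim=.04,pan_lug=.04,fine_center=.0265,fine_notch=.009,fine_lug=.053,lid_handle=.032,lid_notch=.009,slotted_center=.021,dosing_cup=.03,needle_tool=.05,pitcher_m=.047)
def look(name,f=None,ks=Z,n=3):
    m=camera_model(name); im=capture(name)
    if f: save('pics/'+f,im)
    for k in ks:
        for r in find_in(k,name)[:n]: print(k,np.round(r['location']),round(r['p'],2),at(m,r['location'],Z[k]).round(3))
    return m,im
E
python3 - <<'E'
from h import *
s=sense(); print(s['time_s'],s['tcp_pos'],s['joints'])
plan([.40,.27,.37],180)
E
```

```text
2.8 [0.39374079 0.11020922 0.32646567] [ 3.86517148e+01 -3.46052051e+00 -1.71149975e+01  1.10334949e-02
 -7.62415692e+01 -1.11783877e+02]
[-13.1, 37.8, -10.8, 0.0002, 0.0004, 0.0736]
[-10.3, 38.6, -10.9, 0.0002, 0.0004, 0.0736]
[-7.4, 39.3, -10.9, 0.0002, 0.0004, 0.0736]
[-4.5, 39.7, -10.9, 0.0002, 0.0004, 0.0736]
```

Call:
{"method": "arm_command", "body": {
  "motion": [
    [87,-13,38,-11,0,0,0.0736],
    [87,-10,39,-11,0,0,0.0736],
    [87,-7,39,-11,0,0,0.0736],
    [87,-5,40,-11,0,0,0.0736],
    [87,0,0,0,0,0,0]
  ]
}}

```text
time_s: 3.3
tcp_pos: [0.4009, 0.2726, 0.3703]
ee_rot: [[-1.0, -0.002, 0.001], [-0.002, 1.0, 0.002], [-0.001, 0.002, -1.0]]
wrist_force: [-0.3, -0.6, -0.5]
gripper_width: 0.997
gripper_force: 0.0
```

```bash
python3 - <<'E'
from h import *
s=sense(); print(s['time_s'],s['tcp_pos'],s['joints'])
m,im=look('wrist','w1.png')
E
```

```text
3.3 [0.40087105 0.27262591 0.37025316] [ 5.34732750e+01  3.94746349e+00 -3.61069275e+00  1.26646345e-02
 -8.23179522e+01 -1.43352828e+02]
pan_rim [168. 410.] 0.78 [0.429 0.403 0.04 ]
fine_center [142. 266.] 0.63 [0.393 0.193 0.027]
fine_center [168. 408.] 0.48 [0.432 0.404 0.027]
fine_center [221. 201.] 0.36 [0.516 0.085 0.027]
fine_notch [143. 266.] 0.8 [0.397 0.19  0.009]
fine_lug [143. 266.] 0.93 [0.39  0.196 0.053]
lid_handle [225. 324.] 0.7 [0.522 0.278 0.032]
lid_handle [177. 554.] 0.58 [0.444 0.623 0.032]
lid_handle [170. 411.] 0.15 [0.433 0.407 0.032]
lid_notch [175. 554.] 0.63 [0.446 0.637 0.009]
lid_notch [224. 323.] 0.59 [0.529 0.277 0.009]
slotted_center [160. 102.] 0.93 [ 0.421 -0.057  0.021]
dosing_cup [221. 199.] 0.78 [0.516 0.082 0.03 ]
needle_tool [246. 440.] 0.77 [0.549 0.457 0.05 ]
```

View pics/w1.png

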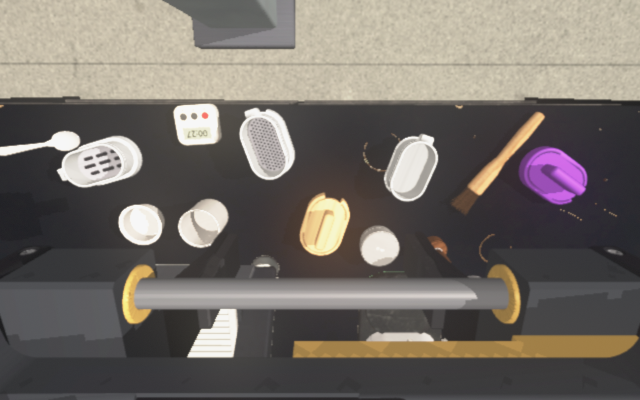

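Wrist view: fine deck at (145,266) with its lug up at (113,252); pan at (168,411) with its lug at (138,428); lid at (225,325) with its notch at the upper end; a timer at (123,197); a white cup at (245,379); the needle tool at (246,440). I'll zoom in to fit the axes.

```bash
python3 - <<'E'
from h import *
im=cv2.imread('pics/w1.png'); c=im[95:270,225:450]
cv2.imwrite('pics/w1c.png',cv2.resize(c,None,fx=3.4,fy=3.4,interpolation=cv2.INTER_CUBIC))
E
```

```text
(no output)
```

View pics/w1c.png

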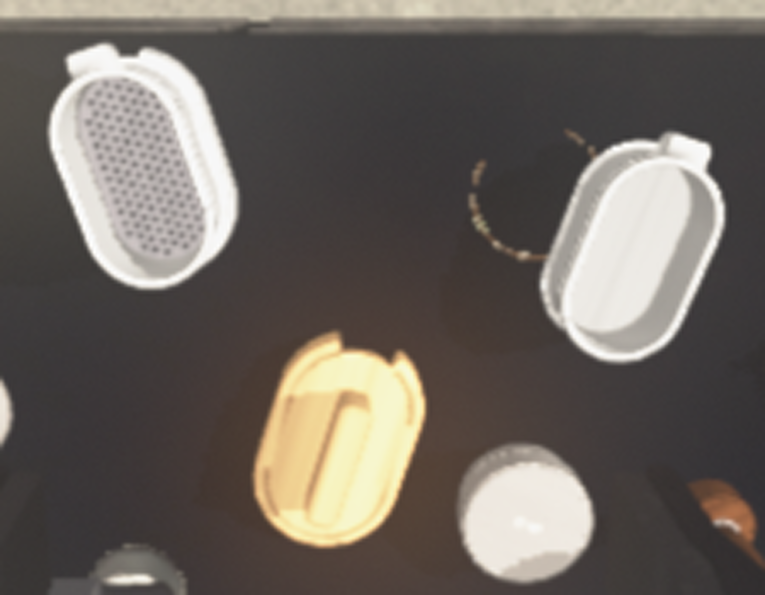

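```bash
cat >> h.py <<'E'
from scipy.optimize import minimize
def race(L,W,n=80):
    r=W/2; a=np.linspace(-np.pi/2,np.pi/2,n//4); h=(L-W)/2
    arc=np.c_[h+r*np.cos(a),r*np.sin(a)]; t=np.linspace(-h,h,n//4)[::-1]
    return np.r_[arc,np.c_[t,0*t+r],-arc,np.c_[-t,0*t-r]]
def rect(x0,x1,w,n=10):
    t=np.linspace(x0,x1,n); u=np.linspace(-w/2,w/2,n)
    return np.r_[np.c_[t,0*t-w/2],np.c_[t,0*t+w/2],np.c_[0*u+x0,u],np.c_[0*u+x1,u]]
def lift(a,z): return np.c_[a,np.full(len(a),z)]
MOD=dict(pan=np.r_[lift(race(92,54),40),lift(race(86,48),40),lift(rect(46,55,18)[:],38.5)]/1000,
 fine=np.r_[lift(race(92,54),53),lift(race(86,48),53),lift(rect(46,55,18),51.5)]/1000,
 lid=np.r_[lift(race(107,69),17),lift(rect(-31,31,16,20),46)]/1000)
def place(k,q,dz=0):
    c,s=np.cos(q[2]),np.sin(q[2]); M=MOD[k]+[0,0,dz]
    return M@np.array([[c,s,0],[-s,c,0],[0,0,1]])+[q[0],q[1],0]
def pix(m,P):
    C=P@np.array(m['R']).T+m['t']; return np.c_[m['fx']*C[:,0]/C[:,2]+m['cx'],m['fy']*C[:,1]/C[:,2]+m['cy']]
def fit(k,m,im,q0,dz=0,box=None):
    e=cv2.Canny(cv2.GaussianBlur(im,(3,3),0),40,110)
    D=np.minimum(cv2.distanceTransform(255-e,cv2.DIST_L2,5),6).astype(np.float32)
    def cost(q):
        u=pix(m,place(k,q,dz)).astype(np.float32)
        return float(cv2.remap(D,u[None],None,cv2.INTER_LINEAR,borderValue=6).mean())
    best=None
    for da in (-.2,0,.2):
      for dx in (-.006,.006):
       for dy in (-.006,.006):
        q=np.array(q0)+[dx,dy,da]
        r=minimize(cost,q,method='Nelder-Mead',options=dict(initial_simplex=[q,q+[.006,0,0],q+[0,.006,0],q+[0,0,.1]],xatol=1e-5))
        if best is None or r.fun<best.fun: best=r
    return best.x,best.fun
def draw(im,m,k,q,dz=0,s=1,o=(0,0),col=(0,0,255)):
    for u,v in pix(m,place(k,q,dz)): cv2.circle(im,(int((u-o[0]+.5)*s),int((v-o[1]+.5)*s)),1,col,-1)
E
python3 - <<'E'
from h import *
m=camera_model('wrist'); im=cv2.imread('pics/w1.png')
f=lambda u,v,z: at(m,[95+v/3.4,225+u/3.4],z)
I={'fine':((140,180),(92,58),.053),'pan':((635,250),(690,148),.04),'lid':((340,445),(375,340),.02)}
o=(225,95); c=cv2.resize(im[95:270,225:450],None,fx=3.4,fy=3.4,interpolation=cv2.INTER_CUBIC)
for k,(a,b,z) in I.items():
    A=f(*a,z);B=f(*b,z); q0=[A[0],A[1],np.arctan2(*(B-A)[[1,0]])]
    q,e=fit(k,m,im,q0); print(k,np.round(q0,3),q.round(4),np.degrees(q[2]).round(1),round(e,2))
    draw(c,m,k,q,0,3.4,o)
cv2.imwrite('pics/w1d.png',c)
E
```

```text
fine [ 0.396  0.192 -2.811] [ 0.3905  0.2003 -2.9213] -167.4 0.92
pan [0.429 0.401 2.718] [0.4328 0.4024 2.7849] 159.6 0.7
lid [0.527 0.274 2.843] [0.5275 0.2729 2.8456] 163.0 0.62
```

View pics/w1d.png

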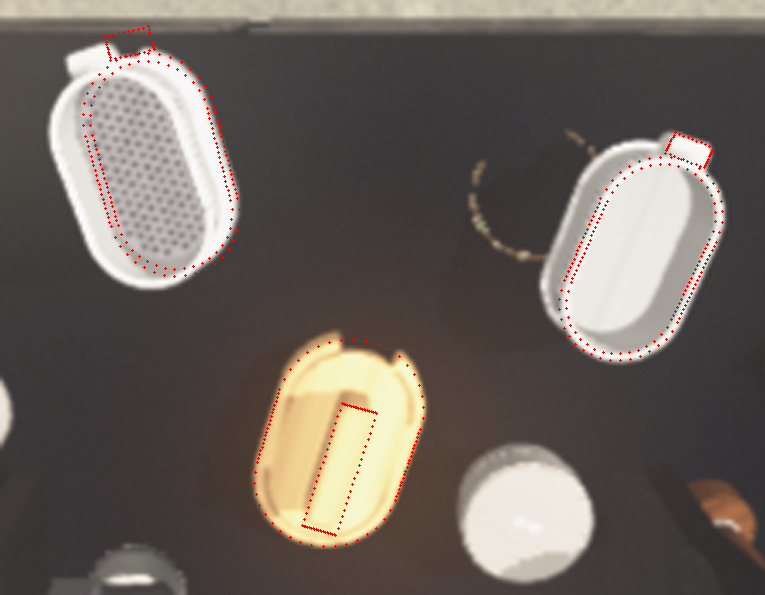

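The pan and lid overlays fit. The fine deck's fit fell into the wrong optimum, so I'll refit it with a better start.

```bash
python3 - <<'E'
from h import *
m=camera_model('wrist'); im=cv2.imread('pics/w1.png')
f=lambda u,v,z: at(m,[95+v/3.4,225+u/3.4],z)
A=f(125,180,.053);B=f(92,50,.053); q0=[A[0],A[1],np.arctan2(*(B-A)[[1,0]])]
import h
e=cv2.Canny(cv2.GaussianBlur(im,(3,3),0),40,110); D=np.minimum(cv2.distanceTransform(255-e,cv2.DIST_L2,5),6)
def cost(q): 
    u=pix(m,place('fine',q)).astype(np.float32); return float(cv2.remap(D,u[None],None,1).mean())
r=minimize(cost,q0,method='Nelder-Mead',options=dict(initial_simplex=[q0,np.add(q0,[.003,0,0]),np.add(q0,[0,.003,0]),np.add(q0,[0,0,.05])]))
q=r.x; print(np.round(q0,4),q.round(4),np.degrees(q[2]),r.fun)
yaw=np.degrees(q[2])
plan([q[0]-.03,q[1],.22],yaw)
E
```

```text
[ 0.396   0.1855 -2.9434] [ 0.3975  0.1869 -2.8693] -164.3975313149326 0.9523963928222656
[8.2, -20.3, 37.5, 0.0, 0.0, -0.0684]
[9.6, -19.7, 37.5, 0.0, 0.0, -0.0684]
[10.9, -19.0, 37.5, 0.0, 0.0, -0.0684]
[12.2, -18.2, 37.5, 0.0, 0.0, -0.0684]
```

Call:
{"method": "arm_command", "body": {
  "motion": [
    [76,8,-20,37.5,0,0,-0.0684],
    [76,10,-20,37.5,0,0,-0.0684],
    [76,11,-19,37.5,0,0,-0.0684],
    [76,12,-18,37.5,0,0,-0.0684],
    [76,0,0,0,0,0,0]
  ]
}}

```text
time_s: 4.4
tcp_pos: [0.3623, 0.1819, 0.2142]
ee_rot: [[-0.963, -0.268, -0.011], [-0.267, 0.964, -0.009], [0.013, -0.006, -1.0]]
wrist_force: [0.2, 0.5, 0.1]
gripper_width: 0.878
gripper_force: 0.0
```

```bash
python3 - <<'E'
from h import *
s=sense(); print(s['time_s'],s['tcp_pos'],np.round(s['joints'],1))
m=camera_model('wrist'); im=capture('wrist'); save('pics/w2.png',im); im=cv2.imread('pics/w2.png')
q,e=fit('fine',m,im,[.3975,.1869,-2.8693]); print(q.round(4),np.degrees(q[2]),e)
for k in ['fine_center','fine_lug','fine_notch']: print(k,[(np.round(r['location']),r['p']) for r in find_in(k,'wrist')[:2]])
draw(im,m,'fine',q); cv2.imwrite('pics/w2d.png',im)
E
```

```text
4.4 [0.36234244 0.18192311 0.21418401] [  49.8    1.3  -28.9   -0.2  -60.6 -124.2]
[ 0.3974  0.1906 -2.7001] -154.70346701361578 1.1717675924301147
fine_center [(array([205., 325.]), 0.73)]
fine_lug [(array([206., 322.]), 0.56)]
fine_notch [(array([207., 323.]), 0.56)]
```

View pics/w2d.png

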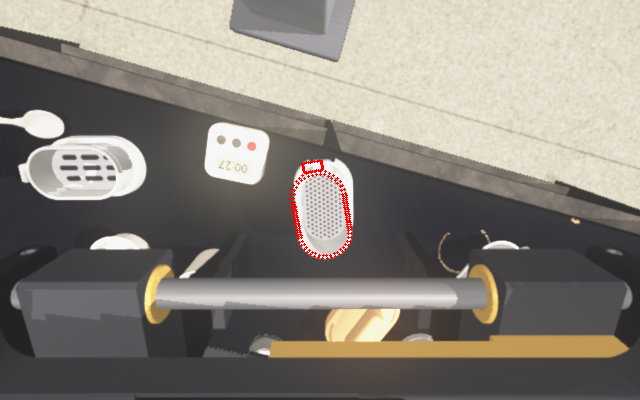

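The deck is at about (207,323) and nearly upright in view, with its lug at (167,313). The yaw needs a zoomed check.

```bash
python3 - <<'E'
from h import *
m=camera_model('wrist'); im=cv2.imread('pics/w2.png'); o=(275,150)
S=5; base=cv2.resize(im[150:268,275:353+0],None,fx=S,fy=S,interpolation=cv2.INTER_CUBIC)
c=base.copy()
q=[.3974,.1906,-2.7001]; draw(c,m,'fine',q,0,S,o)
cv2.imwrite('pics/w2z.png',np.hstack([base,c]))
E
```

```text
(no output)
```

View pics/w2z.png

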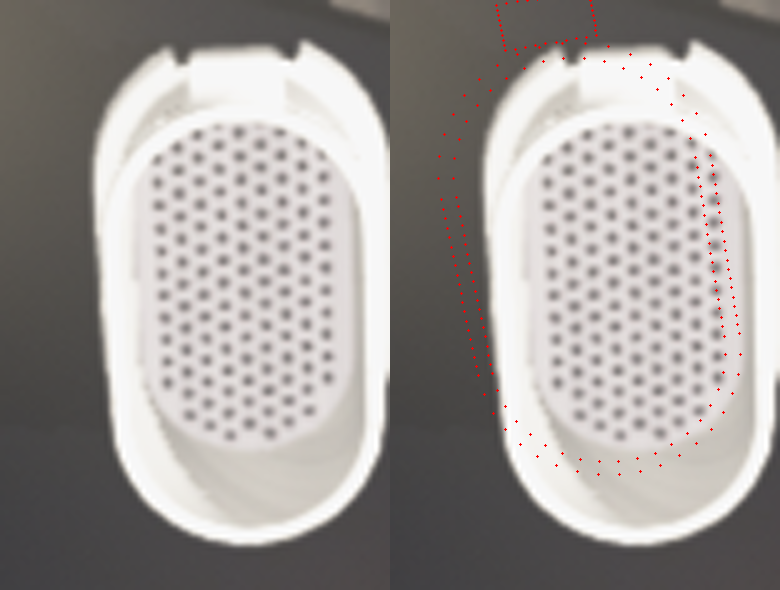

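The arm was still settling during that shot, because the overlay shifts with the later pose. I'll retake the picture settled and store the camera model with it.

```bash
cat >> h.py <<'E'
import pickle
def shot(f):
    for _ in range(2): capture('wrist')
    a=np.array(sense()['tcp_pos']); m=camera_model('wrist'); im=capture('wrist')[:,:,::-1].copy(); b=np.array(sense()['tcp_pos'])
    cv2.imwrite(f'pics/{f}.png',im); pickle.dump(m,open(f'pics/{f}.pkl','wb')); print('drift mm',(b-a).round(5)*1000,'tcp',b.round(4))
    return m,im
def multi(k,m,im,q0,dz=0,top=4,rx=.012,ra=.25):
    g=cv2.GaussianBlur(im,(3,3),0); e=np.zeros(im.shape[:2],np.uint8)
    for ch in range(3): e|=cv2.Canny(g[:,:,ch].copy(),30,80)
    D=np.minimum(cv2.distanceTransform(255-e,cv2.DIST_L2,5),5)
    def cost(q):
        u=pix(m,place(k,q,dz)).astype(np.float32); return float(cv2.remap(D,u[None],None,1,borderValue=5).mean())
    res=[]
    for q in np.random.default_rng(0).uniform(-1,1,(40,3))*[rx,rx,ra]+q0:
        r=minimize(cost,q,method='Nelder-Mead',options=dict(initial_simplex=[q,q+[.004,0,0],q+[0,.004,0],q+[0,0,.08]],xatol=1e-5))
        if all(np.abs(r.x-y.x).max()>.002 or 0 for y in res): res.append(r)
    res.sort(key=lambda r:r.fun)
    for r in res[:top]: print(k,r.x[:2].round(4),np.degrees(r.x[2]).round(2),round(r.fun,3))
    return res[0].x
E
python3 - <<'E'
from h import *
m,im=shot('w3'); print(np.round(sense()['joints'],1))
q=multi('fine',m,im,[.3975,.188,-2.78])
o=(275,140);S=4.5
c=cv2.resize(im[140:270,265:365],None,fx=S,fy=S,interpolation=cv2.INTER_CUBIC); draw(c,m,'fine',q,0,S,(265,140)); cv2.imwrite('pics/w3d.png',c)
E
```

```text
drift mm [-0.25 -0.23 -0.25] tcp [0.3683 0.1888 0.2211]
[  49.9    1.3  -27.9    0.   -60.6 -124.2]
fine [0.3968 0.1897] -163.4 0.969
fine [0.3971 0.1901] -165.03 0.985
fine [0.3971 0.1901] -165.16 0.985
fine [0.3971 0.1899] -164.76 0.988
```

View pics/w3d.png

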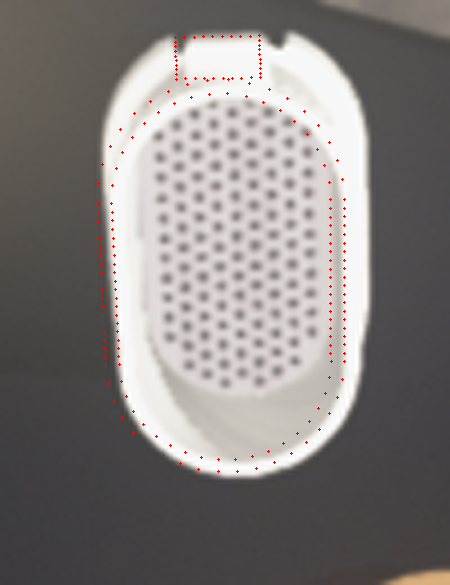

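The overlay needs about +2.5 mm along tool y; its yaw of about -164° is right. That puts the deck at (0.397, 0.192). Next I'll plan the descent.

```bash
python3 - <<'E'
from h import *
plan([.397,.1922,.110],-164); print(); plan([.397,.1922,.027],-164)
E
```

```text
[-9.4, -1.5, 37.0, 0.0005, 0.0009, -0.002]
[-9.5, -1.5, 37.0, 0.0005, 0.0009, -0.002]
[-9.5, -1.5, 37.0, 0.0005, 0.0009, -0.002]

[-5.6, -1.0, 38.8, 0.0003, 0.0005, -0.0012]
[-5.6, -0.9, 38.8, 0.0003, 0.0005, -0.0012]
[-5.7, -0.9, 38.8, 0.0003, 0.0005, -0.0012]
[-5.7, -0.9, 38.8, 0.0003, 0.0005, -0.0012]
[-5.7, -0.9, 38.8, 0.0003, 0.0005, -0.0012]
```

Call:
{"method": "arm_command", "body": {
  "motion": [
    [76,-9.5,-1.5,37,0,0,-0.002],
    [76,-9.5,-1.5,37,0,0,-0.002],
    [76,-9.5,-1.5,37,0,0,-0.002],
    [76,0,0,25,0,0,0],
    [76,0,0,25,0,0,0],
    [76,0,0,20,0,0,0],
    [76,0,0,13,0,0,0],
    [76,0,0,0,0,0,0]
  ]
}}

```text
time_s: 5.55
tcp_pos: [0.3958, 0.191, 0.0246]
ee_rot: [[-0.961, -0.275, -0.002], [-0.275, 0.961, -0.002], [0.002, -0.001, -1.0]]
wrist_force: [-0.7, 0.2, -0.2]
gripper_width: 0.875
gripper_force: 0.0
```

Call:
{"method": "arm_command", "body": {
  "motion": [
    [40,0,0,0,0,0,0],
    [40,0,0,0,0,0,0],
    [40,0,0,0,0,0,0],
    [40,0,0,0,0,0,0],
    [40,0,0,0,0,0,0]
  ]
}}

```text
time_s: 6.05
tcp_pos: [0.3965, 0.1915, 0.0266]
ee_rot: [[-0.961, -0.276, 0.002], [-0.276, 0.961, 0.002], [-0.002, 0.001, -1.0]]
wrist_force: [-1.6, 1.0, 4.3]
gripper_width: 0.617
gripper_force: 29.8
```

```bash
python3 - <<'E'
from h import *
plan([.43,.285,.25],160)
E
```

```text
[-9.7, 13.5, -37.2, 0.0003, 0.0003, 0.1047]
[-8.3, 14.4, -37.2, 0.0003, 0.0003, 0.1047]
[-6.7, 15.2, -37.2, 0.0003, 0.0003, 0.1047]
[-5.1, 15.8, -37.2, 0.0003, 0.0003, 0.1047]
[-3.4, 16.2, -37.2, 0.0003, 0.0003, 0.1047]
[-1.7, 16.5, -37.2, 0.0003, 0.0003, 0.1047]
```

Call:
{"method": "arm_command", "body": {
  "motion": [
    [40,0,0,-37,0,0,0],
    [40,-18,28,-37,0,0,0.1047],
    [40,-7,15,-37,0,0,0.1047],
    [40,-5,16,-37,0,0,0.1047],
    [40,-3,16,-37,0,0,0.1047],
    [40,-2,16.5,-37,0,0,0.1047],
    [40,0,0,0,0,0,0.1047],
    [40,0,0,0,0,0,0]
  ]
}}

```text
time_s: 6.85
tcp_pos: [0.4211, 0.2872, 0.248]
ee_rot: [[-0.94, 0.342, -0.0], [0.342, 0.94, 0.001], [0.001, 0.001, -1.0]]
wrist_force: [-0.1, 0.7, -2.5]
gripper_width: 0.621
gripper_force: 29.9
```

```bash
python3 - <<'E'
from h import *
m,im=shot('w4'); s=sense(); print(s['time_s'],np.round(s['joints'],1),s['gripper_width'])
q=multi('pan',m,im,[.4328,.4024,2.785])
print('in tool');R=np.array(s['ee_rot']);print(R.round(3))
q2=multi('lid',m,im,[.5275,.2729,2.8456])
for k in ['pan_rim','pan_lug']: print([(np.round(r['location']),round(r['p'],2),at(m,r['location'],.04).round(3)) for r in find_in(k,'wrist')[:2]])
for k,Q in (('pan',q),): draw(im,m,k,Q)
cv2.imwrite('pics/w4d.png',im)
E
```

```text
drift mm [ 0.09 -0.09 -0.08] tcp [0.4207 0.286  0.2463]
7.0 [  52.5   10.1  -14.    -0.   -66.1 -162.4] 0.6181076623373043
pan [0.4336 0.4084] 160.57 0.7
pan [0.4336 0.4085] 160.77 0.703
pan [0.4367 0.4073] 160.03 1.01
pan [0.4358 0.4026] 179.84 1.55
in tool
[[-0.94   0.341 -0.003]
 [ 0.341  0.94  -0.002]
 [ 0.002 -0.003 -1.   ]]
lid [0.52   0.2708] 161.85 1.033
lid [0.5201 0.2708] 161.59 1.035
lid [0.5201 0.2711] 156.69 1.121
lid [0.543  0.2627] 160.33 1.124
[(array([138., 430.]), 0.95, array([0.429, 0.405, 0.04 ])), (array([235., 320.]), 0.49, array([0.494, 0.257, 0.04 ]))]
[(array([140., 431.]), 0.82, array([0.432, 0.406, 0.04 ]))]
```

View pics/w4d.png

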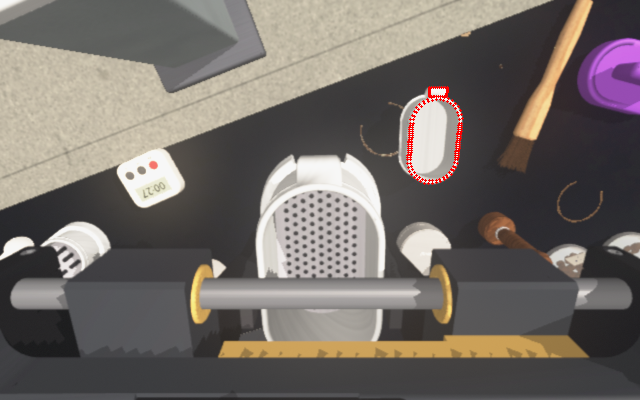

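The pan fit is clean at (0.4336, 0.4084, 160.6°), and the deck hangs squarely in the grip with its lug at (168,320). Now I'll fit the held deck's offset.

```bash
python3 - <<'E'
from h import *
im=cv2.imread('pics/w4.png'); m=pickle.load(open('pics/w4.pkl','rb')); s=sense(); p=np.array(s['tcp_pos'])
R=np.array(s['ee_rot']); yaw=np.arctan2(R[1,0],R[0,0]); dz=p[2]-.0266
MOD['lug']=np.r_[lift(rect(46,55,18)[10:30] if 0 else rect(46,55,18),51.5)]/1000
mm=np.r_[lift(race(92,54),53),lift(race(86,48),53)]/1000; mm=mm[mm[:,0]>-.005]
MOD['fine']=np.r_[mm,lift(rect(46,55,18),51.5)/1000]
q=multi('fine',m,im,[p[0],p[1],yaw],dz,rx=.006,ra=.05)
print('offset tool mm',1000*R[:2,:2].T@(q[:2]-p[:2]),np.degrees(q[2]-yaw))
print('lug tip px',pix(m,np.array([place('fine',[p[0],p[1],yaw],dz)[-5]])))
plan([.4336,.4084,.16],160.6)
E
```

```text
fine [0.421  0.2862] 161.71 1.069
fine [0.4209 0.2859] 160.33 1.174
fine [0.424  0.2851] 161.08 1.406
fine [0.4399 0.2793] 158.08 1.447
offset tool mm [0.00712434 0.02204164] 1.6723655589871018
lug tip px [[318.90801331 158.69770247]]
[7.4, 29.8, 21.6, -0.0006, -0.0003, -0.0025]
[7.4, 29.8, 21.6, -0.0006, -0.0003, -0.0025]
[7.3, 29.8, 21.6, -0.0006, -0.0003, -0.0025]
[7.2, 29.9, 21.6, -0.0006, -0.0003, -0.0025]
```

Call:
{"method": "arm_command", "body": {
  "motion": [
    [40,7.5,30,21,0,0,-0.0025],
    [40,7.5,30,21,0,0,-0.0025],
    [40,7,30,21,0,0,-0.0025],
    [40,7,30,21,0,0,-0.0025],
    [40,0,0,30,0,0,0],
    [40,0,0,30,0,0,0],
    [40,0,0,0,0,0,0],
    [40,0,0,0,0,0,0]
  ]
}}

```text
time_s: 7.9
tcp_pos: [0.4352, 0.4095, 0.1035]
ee_rot: [[-0.943, 0.332, -0.0], [0.332, 0.943, -0.002], [-0.0, -0.002, -1.0]]
wrist_force: [0.6, 0.8, -0.7]
gripper_width: 0.615
gripper_force: 29.9
```

```bash
python3 - <<'E'
from h import *
capture('side')
s=sense(); print(s['time_s'],s['tcp_pos'],np.round(s['joints'],1),s['wrist_force'])
plan([.4336,.4084,.072],160.6,step=6)
E
```

```text
7.95 [0.43568977 0.41023858 0.10493619] [ 5.880e+01  2.600e+01 -1.290e+01  1.000e-01 -5.100e+01 -1.682e+02] [ 0.15060229 -0.28031458 -1.3511824 ]
[0.2, -0.4, 5.5, 0.0002, 0.0002, 0.0]
[0.2, -0.4, 5.5, 0.0002, 0.0002, 0.0]
[0.2, -0.4, 5.5, 0.0002, 0.0002, 0.0]
[0.2, -0.4, 5.5, 0.0002, 0.0002, 0.0]
[0.2, -0.4, 5.5, 0.0002, 0.0002, 0.0]
[0.2, -0.4, 5.5, 0.0002, 0.0002, 0.0]
```

Call:
{"method": "arm_command", "body": {
  "motion": [
    [40,0.6,-1,15,0,0,0],
    [40,0.5,-1,13,0,0,0],
    [40,0,0,4,0,0,0],
    [40,0,0,3,0,0,0],
    [40,0,0,3,0,0,0],
    [40,0,0,3,0,0,0],
    [40,0,0,0,0,0,0]
  ]
}}

```text
time_s: 8.65
tcp_pos: [0.4331, 0.4082, 0.0625]
ee_rot: [[-0.943, 0.333, -0.0], [0.333, 0.943, -0.0], [0.0, -0.0, -1.0]]
wrist_force: [0.1, 0.6, -1.6]
gripper_width: 0.614
gripper_force: 29.9
```

Call:
{"method": "arm_command", "body": {
  "motion": [
    [40,0,0,3,0,0,0],
    [40,0,0,2,0,0,0],
    [40,0,0,1,0,0,0],
    [40,0,0,0,0,0,0]
  ]
}}

```text
time_s: 9.05
tcp_pos: [0.4333, 0.4084, 0.0576]
ee_rot: [[-0.943, 0.332, 0.0], [0.332, 0.943, 0.0], [-0.0, 0.0, -1.0]]
wrist_force: [-1.6, -0.7, 3.7]
gripper_width: 0.618
gripper_force: 29.9
```

Call:
{"method": "arm_command", "body": {
  "motion": [
    [76,0,0,0,0,0,0],
    [76,0,0,0,0,0,0],
    [76,0,0,0,0,0,0],
    [76,0,0,-20,0,0,0],
    [76,0,0,-40,0,0,0],
    [76,0,0,-45,0,0,0],
    [50,0,0,-45,0,0,0]
  ]
}}

```text
time_s: 9.75
tcp_pos: [0.4331, 0.408, 0.208]
ee_rot: [[-0.943, 0.333, -0.0], [0.333, 0.943, -0.001], [0.0, -0.001, -1.0]]
wrist_force: [-0.4, 0.8, 0.0]
gripper_width: 0.837
gripper_force: 0.0
```

```bash
python3 - <<'E'
from h import *
plan([.475,.27,.25],162)
E
```

```text
[-21.4, -29.1, -10.5, -0.0002, -0.0, -0.0062]
[-21.2, -29.2, -10.5, -0.0002, -0.0, -0.0062]
[-21.0, -29.3, -10.5, -0.0002, -0.0, -0.0062]
[-20.8, -29.4, -10.5, -0.0002, -0.0, -0.0062]
```

Call:
{"method": "arm_command", "body": {
  "motion": [
    [50,-21,-29,-10.5,0,0,-0.006],
    [50,-21,-29,-10.5,0,0,-0.006],
    [50,-21,-29,-10.5,0,0,-0.006],
    [50,-21,-29,-10.5,0,0,-0.006],
    [50,0,0,0,0,0,0]
  ]
}}

```text
time_s: 10.25
tcp_pos: [0.4763, 0.2685, 0.2506]
ee_rot: [[-0.95, 0.313, 0.002], [0.313, 0.95, 0.001], [-0.002, 0.002, -1.0]]
wrist_force: [0.4, 0.8, -0.1]
gripper_width: 0.577
gripper_force: 0.0
```

```bash
python3 - <<'E'
from h import *
m,im=shot('w5'); s=sense(); print(s['time_s'])
MOD['fine']=np.r_[MOD['fine']]
q=multi('lid',m,im,[.523,.272,2.83])
q2=multi('fine',m,im,[.4333,.4084,np.radians(160.6)],.031,rx=.006,ra=.08)
for k in ['lid_handle','lid_notch']: print(k,[(np.round(r['location']),round(r['p'],2),at(m,r['location'],Z[k]).round(3)) for r in find_in(k,'wrist')[:2]])
d=im.copy(); 
draw(d,m,'lid',q); draw(d,m,'fine',q2,.031)
c=cv2.resize(d[90:400,200:540],None,fx=2.35,fy=1.9); cv2.imwrite('pics/w5d.png',cv2.resize(d[70:330,190:540],None,fx=2.25,fy=2.25,interpolation=cv2.INTER_CUBIC))
E
```

```text
drift mm [-0.33  0.58 -0.5 ] tcp [0.475  0.2713 0.2485]
10.4
lid [0.5281 0.2784] 163.25 0.389
lid [0.5245 0.2795] 163.36 0.636
lid [0.5245 0.2795] 163.54 0.636
lid [0.5078 0.2845] 163.23 1.616
fine [0.4343 0.4082] 161.8 0.421
fine [0.4343 0.4082] 161.69 0.421
lid_handle [(array([ 36., 616.]), 0.83, array([0.441, 0.594, 0.032])), (array([203., 342.]), 0.74, array([0.525, 0.28 , 0.032]))]
lid_notch [(array([ 35., 616.]), 0.86, array([0.443, 0.613, 0.009])), (array([202., 344.]), 0.57, array([0.532, 0.282, 0.009]))]
```

View pics/w5d.png

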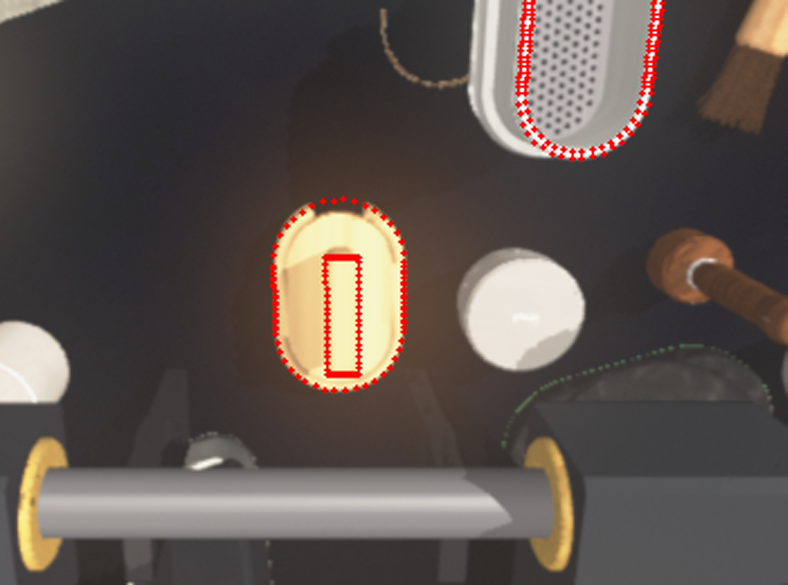

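The overlays sit exactly on the lid (0.5281, 0.2784, 163.25°) and on the seated deck. A metal spout shows near the gripper at the lower left of the view, so I'll triangulate its height before descending.

```bash
python3 - <<'E'
from h import *
m5=pickle.load(open('pics/w5.pkl','rb')); s=sense(); R=np.array(s['ee_rot']); p=np.array(s['tcp_pos'])
Rt=np.array(m5['R'])@R          # tool->cam
c=R.T@(-np.array(m5['R']).T@m5['t']-p)
R1=np.array([[-1,-.002,.001],[-.002,1,.002],[-.001,.002,-1]]); p1=np.array([.4005,.272,.3703])
Rw=Rt@R1.T; m1=dict(m5,R=Rw,t=-Rw@(p1+R1@c))
def tri(a,b):
    o1,d1=ray(m1,a);o2,d2=ray(m5,b)
    k=np.linalg.lstsq(np.c_[d1,-d2],o2-o1,rcond=None)[0]; A=o1+d1*k[0];B=o2+d2*k[1]; return A.round(3),B.round(3)
f1=lambda u,v:[95+v/3.4,225+u/3.4]; f5=lambda u,v:[70+v/2.25,190+u/2.25]
print('lid top notch check',tri(f1(340,335),f5(314,205)))
print('spout',tri(f1(135,548),f5(215,438)), tri(f1(180,585),f5(255,462)))
print('cup',tri(f1(527,462),f5(523,255)))
plan([.5281,.2784,.12],163.25); print(); plan([.5281,.2784,.029],163.25)
E
```

```text
lid top notch check (array([0.48 , 0.279, 0.002]), array([0.479, 0.281, 0.002]))
spout (array([ 0.626,  0.165, -0.064]), array([ 0.625,  0.165, -0.064])) (array([ 0.628,  0.194, -0.026]), array([ 0.63 ,  0.194, -0.025]))
cup (array([0.506, 0.353, 0.095]), array([0.507, 0.36 , 0.097]))
[-16.3, 7.6, 42.7, -0.0003, -0.0002, -0.0073]
[-16.3, 7.5, 42.7, -0.0003, -0.0002, -0.0073]
[-16.4, 7.3, 42.7, -0.0003, -0.0002, -0.0073]

[-9.8, 4.6, 43.8, -0.0002, -0.0001, -0.0044]
[-9.8, 4.5, 43.8, -0.0002, -0.0001, -0.0044]
[-9.8, 4.5, 43.8, -0.0002, -0.0001, -0.0044]
[-9.8, 4.4, 43.8, -0.0002, -0.0001, -0.0044]
[-9.8, 4.4, 43.8, -0.0002, -0.0001, -0.0044]
```

Call:
{"method": "arm_command", "body": {
  "motion": [
    [50,-16.5,7.5,43,0,0,-0.007],
    [50,-16.5,7.5,43,0,0,-0.007],
    [50,-16,7.5,42.5,0,0,-0.008],
    [50,0,0,25,0,0,0],
    [50,0,0,20,0,0,0],
    [50,0,0,15,0,0,0],
    [50,0,0,0,0,0,0]
  ]
}}

```text
time_s: 11.2
tcp_pos: [0.5267, 0.2776, 0.057]
ee_rot: [[-0.958, 0.288, -0.005], [0.288, 0.958, -0.004], [0.004, -0.005, -1.0]]
wrist_force: [0.0, -0.4, -0.4]
gripper_width: 0.574
gripper_force: 0.0
```

```bash
python3 - <<'E'
from h import *
capture('side'); s=sense(); print(s['tcp_pos'],s['wrist_force'],np.round(s['joints'],1)); plan([.5281,.2784,.032],163.25)
E
```

```text
[0.52771309 0.27817433 0.05870294] [-0.08887724  0.17307239  0.40954924] [  43.3   29.2  -15.4    0.   -45.5 -150.1]
[-0.3, 0.4, 26.7, -0.003, -0.0017, 0.0005]
```

Call:
{"method": "arm_command", "body": {
  "motion": [
    [50,-0.3,0.4,14,0,0,0],
    [50,0,0,12.5,0,0,0],
    [50,0,0,0,0,0,0],
    [5,0,0,0,0,0,0],
    [5,0,0,0,0,0,0],
    [5,0,0,0,0,0,0],
    [5,0,0,0,0,0,0],
    [5,0,0,0,0,0,0]
  ]
}}

```text
time_s: 12.05
tcp_pos: [0.5291, 0.2782, 0.0341]
ee_rot: [[-0.957, 0.289, 0.001], [0.289, 0.957, 0.0], [-0.0, 0.001, -1.0]]
wrist_force: [-0.3, -0.6, -0.6]
gripper_width: 0.207
gripper_force: 0.0
```

Call:
{"method": "arm_command", "body": {
  "motion": [
    [5,0,0,0,0,0,0],
    [5,0,0,0,0,0,0]
  ]
}}

```text
time_s: 12.25
tcp_pos: [0.5291, 0.2782, 0.034]
ee_rot: [[-0.957, 0.289, 0.0], [0.289, 0.957, 0.0], [-0.0, 0.0, -1.0]]
wrist_force: [-0.7, 0.1, 1.5]
gripper_width: 0.182
gripper_force: 30.0
```

Call:
{"method": "arm_command", "body": {
  "motion": [
    [5,0,0,-15,0,0,0],
    [5,0,0,-35,0,0,0],
    [5,0,0,-48,0,0,0],
    [5,0,0,-48,0,0,0],
    [5,0,0,0,0,0,0]
  ]
}}

```text
time_s: 12.75
tcp_pos: [0.5326, 0.2805, 0.1877]
ee_rot: [[-0.958, 0.288, 0.013], [0.288, 0.958, 0.009], [-0.01, 0.012, -1.0]]
wrist_force: [0.8, 0.1, -0.5]
gripper_width: 0.181
gripper_force: 30.0
```

```bash
python3 - <<'E'
from h import *
s=sense(); print(s['tcp_pos'],s['gripper_width']); plan([.4349,.4080,.165],160.8,step=42)
E
```

```text
[0.53256609 0.28051328 0.18767493] 0.18051649033570902
[32.6, 23.4, 5.6, 0.0031, 0.0024, 0.0108]
[32.8, 23.1, 5.6, 0.0031, 0.0024, 0.0108]
[33.1, 22.8, 5.6, 0.0031, 0.0024, 0.0108]
[33.3, 22.4, 5.7, 0.0031, 0.0024, 0.0108]
```

Call:
{"method": "arm_command", "body": {
  "motion": [
    [5,32,23.4,4,0,0,0.0108],
    [5,32,23,4,0,0,0.0108],
    [5,32.5,23,4,0,0,0.0108],
    [5,32.5,22.5,4,0,0,0.0108],
    [5,0,0,0,0,0,0],
    [5,0,0,0,0,0,0],
    [5,0,0,0,0,0,0]
  ]
}}

```text
time_s: 13.45
tcp_pos: [0.4342, 0.4043, 0.1633]
ee_rot: [[-0.944, 0.331, -0.001], [0.331, 0.944, -0.001], [0.0, -0.001, -1.0]]
wrist_force: [0.4, -0.7, -1.3]
gripper_width: 0.183
gripper_force: 30.0
```

```bash
python3 - <<'E'
from h import *
m,im=shot('w6'); s=sense(); R=np.array(s['ee_rot']); p=np.array(s['tcp_pos']); print(s['time_s'],np.round(s['joints'],1),R.round(3))
yaw=np.arctan2(R[1,0],R[0,0])
M=MOD['lid']; MOD['lid']=M[M[:,0]>-.01]
q=multi('lid',m,im,[*(p+R[:,0]*.001)[:2],yaw],p[2]-.034,rx=.006,ra=.05,top=2)
MOD['pan']=MOD['pan']
print(np.degrees(yaw),'lid in tool mm',1000*R[:2,:2].T@(q[:2]-p[:2]))
plan([.4349,.4080,.109],160.8,step=6)
E
```

```text
drift mm [0.08 0.02 0.1 ] tcp [0.4347 0.4041 0.1637]
13.6 [  58.5   22.1   -9.6   -0.   -58.3 -167.9] [[-0.943  0.332 -0.   ]
 [ 0.332  0.943 -0.   ]
 [ 0.    -0.    -1.   ]]
lid [0.4342 0.4043] 160.83 0.876
lid [0.4342 0.4044] 160.99 0.876
160.6302236938293 lid in tool mm [0.56212039 0.06243741]
[0.1, 0.4, 5.5, -0.0, -0.0, -0.0003]
[0.1, 0.4, 5.5, -0.0, -0.0, -0.0003]
[0.1, 0.4, 5.5, -0.0, -0.0, -0.0003]
[0.1, 0.4, 5.5, -0.0, -0.0, -0.0003]
[0.1, 0.4, 5.5, -0.0, -0.0, -0.0003]
[0.1, 0.4, 5.5, -0.0, -0.0, -0.0003]
[0.1, 0.4, 5.5, -0.0, -0.0, -0.0003]
[0.1, 0.4, 5.5, -0.0, -0.0, -0.0003]
[0.1, 0.4, 5.5, -0.0, -0.0, -0.0003]
[0.1, 0.4, 5.5, -0.0, -0.0, -0.0003]
```

Call:
{"method": "arm_command", "body": {
  "motion": [
    [5,0.4,1.9,15,0,0,0],
    [5,0.4,1.8,13,0,0,0],
    [5,0,0,8,0,0,0],
    [5,0,0,6,0,0,0],
    [5,0,0,3,0,0,0],
    [5,0,0,3,0,0,0],
    [5,0,0,0,0,0,0]
  ]
}}

```text
time_s: 14.3
tcp_pos: [0.4345, 0.4086, 0.1156]
ee_rot: [[-0.944, 0.33, -0.0], [0.33, 0.944, -0.0], [0.0, -0.0, -1.0]]
wrist_force: [0.7, -0.2, -0.8]
gripper_width: 0.181
gripper_force: 30.0
```

Call:
{"method": "arm_command", "body": {
  "motion": [
    [5,0,0,3,0,0,0],
    [5,0,0,2,0,0,0],
    [5,0,0,1.5,0,0,0],
    [5,0,0,0,0,0,0]
  ]
}}

```text
time_s: 14.7
tcp_pos: [0.4346, 0.4088, 0.1092]
ee_rot: [[-0.944, 0.33, 0.0], [0.33, 0.944, 0.0], [-0.0, 0.0, -1.0]]
wrist_force: [0.5, -1.0, -1.5]
gripper_width: 0.177
gripper_force: 30.0
```

Call:
{"method": "arm_command", "body": {
  "motion": [
    [5,0,0,0.7,0,0,0],
    [5,0,0,0.7,0,0,0],
    [5,0,0,0,0,0,0]
  ]
}}

```text
time_s: 15.0
tcp_pos: [0.4346, 0.4089, 0.109]
ee_rot: [[-0.944, 0.33, 0.001], [0.33, 0.944, 0.0], [-0.0, 0.001, -1.0]]
wrist_force: [-1.4, -1.4, 4.9]
gripper_width: 0.184
gripper_force: 30.0
```

The lid is down: z stopped at 0.109, as expected when seated, with light contact force. Release and retreat.

Call:
{"method": "arm_command", "body": {
  "motion": [
    [50,0,0,0,0,0,0],
    [50,0,0,0,0,0,0],
    [50,0,0,0,0,0,0],
    [50,0,0,-15,0,0,0],
    [50,0,0,-40,0,0,0],
    [50,0,0,-40,0,0,0],
    [50,0,-20,-30,0,0,0],
    [50,0,-20,0,0,0,0]
  ]
}}

```text
time_s: 15.8
tcp_pos: [0.4231, 0.3728, 0.2377]
ee_rot: [[-0.944, 0.329, 0.007], [0.329, 0.944, 0.008], [-0.004, 0.009, -1.0]]
wrist_force: [0.3, -0.1, -0.2]
gripper_width: 0.57
gripper_force: 0.0
```

Call:
{"method": "arm_command", "body": {
  "motion": [
    [50,0,-45,0,0,0,0],
    [50,0,-45,0,0,0,0],
    [50,0,-30,0,0,0,0],
    [50,0,0,0,0,0,0],
    [50,0,0,0,0,0,0]
  ]
}}

```text
time_s: 16.3
tcp_pos: [0.3819, 0.2576, 0.2333]
ee_rot: [[-0.944, 0.331, 0.001], [0.331, 0.944, 0.001], [-0.001, 0.002, -1.0]]
wrist_force: [-0.4, 0.0, -0.4]
gripper_width: 0.57
gripper_force: 0.0
```

```bash
python3 - <<'E'
from h import *
m,im=shot('w7'); print(sense()['time_s'])
for dz in (.075,.082): q=multi('lid',m,im,[.434,.4085,np.radians(160.7)],dz,rx=.008,ra=.08,top=1)
for c in ('wrist','side','scene'):
    if c!='wrist': capture(c)
    for k in ('lid_handle','needle_tool','dosing_cup','pitcher_m','slotted_center'):
        print(c,k,[(np.round(r['location']),round(r['p'],2)) for r in find_in(k,c)[:2]])
E
```

```text
drift mm [-0.03  0.12 -0.19] tcp [0.3822 0.2586 0.2327]
16.45
lid [0.4347 0.4085] 160.72 0.53
lid [0.4316 0.4057] 160.75 0.889
wrist lid_handle [(array([110., 631.]), 0.69)]
wrist needle_tool [(array([249., 536.]), 0.58)]
wrist dosing_cup []
wrist pitcher_m []
wrist slotted_center [(array([257.,  86.]), 0.74)]
side lid_handle [(array([325., 272.]), 0.81), (array([248., 302.]), 0.63)]
side needle_tool [(array([263., 250.]), 0.82)]
side dosing_cup [(array([202., 307.]), 0.68)]
side pitcher_m [(array([143., 326.]), 0.6)]
side slotted_center [(array([192., 342.]), 0.54)]
scene lid_handle [(array([126., 269.]), 0.56)]
scene needle_tool []
scene dosing_cup []
scene pitcher_m [(array([302., 384.]), 0.72)]
scene slotted_center [(array([251., 330.]), 0.7)]
```

The lid fits best at the seated height, lined up with the deck at 160.7°, and the bystanders are where they were.

```bash
python3 -c "from station import finish_job; print(finish_job())"
```

```text
the job is handed in; nothing more can be done
None
```

The sifter is assembled and handed in at about 17 s: the fine deck is seated on the catch pan and the lid on the deck, with all keys at the same end. The slotted deck, dosing cup, needle tool and milk pitcher were left where they stood.

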